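# Close the vial leak tester and hold the vacuum stroke

### The job

Start the vacuum hold on the vial that stands in the clear chamber of the leak tester: set the loose metal lid on the chamber so that it sits fully down in the rim and level, and let go of it. Then pull the pump's black T-handle out against its return spring until the handle-side edge of the black piston inside the clear barrel is in line with the red ring on the barrel, keep it there, and finish while still holding the handle at the mark. The vials and the date stamp that stand about stay upright where they are.

Things in the scene. Friction and masses are not known exactly. Their poses are not given: they have to be found in the camera images.
- leak_tester: fixed bench vial leak tester: white base plate 120 (x) x 270 (y) mm, top at 14 mm; origin at the centre of its underside. Along its y: clear round chamber (centre y +75) and hand vacuum pump (end blocks 48 wide, 78 high; clear barrel 36 in diameter, y +1 to -84, axis 52 high; brass gland to y -100). The handle pulls out along its -y. Small gauge on the pump's -x side at y +11, top 77 high
- chamber_rim (a point): centre of the chamber's open mouth, at the top of its metal rim, 86 mm above the worktop. Rim 106 mm outside, 86 mm inside diameter; the chamber is 68 mm deep; point axes as the leak tester's
- lid: loose metal lid, 0.2 kg, lying upright: rubber spigot below (80 mm in diameter, tapering to 74, 7 deep), disc 106 in diameter (7 to 17 mm above the origin), black round knob on top, 28 in diameter, 17 to 47 mm above the origin. Origin at the centre of the spigot's underside, z up. Seated, the disc rests on the rim, origin 7 mm below chamber_rim, 3 mm play all round
- pump_plunger (a joint): travel of the pump's plunger (piston, rod and T-handle) out of the barrel, m: 0 home (fully in), 0.062 fully out, always along the leak tester's -y. A spring draws it back home when it is let go: about 4 N at 0, rising by 1.1 N per 10 mm
- handle_grip (a point): centre of the T-handle's cross bar, 90 mm above the worktop; bar 66 mm long along the leak tester's x, 14 thick along the pull (y), 20 high. Moves with the plunger; home: leak tester x 0, y -138 mm, 31 mm clear between bar and brass gland. Below it an upright 18 mm wide goes down to the 8 mm rod (top 56 mm high). Grasp from above, fingers closing along the pull
- piston_edge (a point): middle of the handle-side face of the black piston inside the clear barrel, 52 mm high; moves with the plunger: leak tester y = -18 mm - travel
- mark_ring: red ring, 4 mm wide along the barrel, clamped round the clear barrel with a small screw lug on top (to 81 mm high): the mark. Origin at its centre on the barrel axis, axes as the leak tester's; its place along the barrel varies, so the travel needed is 28 to 48 mm
- test_vial: white vial with a blue cap, 29 mm in diameter, 55 mm high, standing loose in the chamber; origin at the centre of its underside, z up
- vial_red: brown vial with a red cap, 29 mm in diameter, 55 mm high, loose bystander on the worktop; origin under its centre
- vial_green: brown vial with a dark green cap, 29 mm in diameter, 55 mm high, loose bystander on the worktop; origin under its centre
- stamp: brown hand date stamp on a black foot, 25 x 36 mm, 70 mm high, loose bystander standing on the worktop; origin under its centre
There are look-alikes about, which are no part of the job. What is shaped like the lid but purple is not meant.

How it is judged:
By the outcome, as a careful person would: the job done as asked, in the order asked, and still so for the second after the job is handed in, while the arm keeps its last pose, push and grip.
It also fails if it takes over 64 s, if anything falls off the work surface, if the arm or the gripper's body presses on something with over 40 N, if the wrist force passes 120 N, or if a joint passes its speed limit or range.

### The arm

A 6-joint arm with a two-finger parallel gripper is mounted at the origin on a cart in front of the work surface, level with it; the furniture and walls round the work are solid. World frame = base frame: x ahead of the robot, y to its left, z up, the work surface at z = 0. Lengths are in m, angles in rad, forces in N, time in s.
With the tool pointing down it reaches from about 0.25 to 0.775 m from the base axis. Payload 4 kg.
Tool frame: the origin (TCP) lies midway between the tips of the shut fingers; the grasp point (between the pads) lies grip_point_offset behind it (grip_point_offset is the distance from the TCP to the grasp point, in m); z points along the fingers, y is the line along which they close (so a half turn about z gives the same grasp; the last joint's range is limited). The gripper opens to 94 mm and grips with 3 to 60 N. Pads are 16 mm wide; open, the fingers measure 119 mm over their backs; the gripper's body (75 mm by 177 mm) begins 78 mm behind the grasp point.
Start: joints at [-0.103, 0.087, 1.371, -0, 1.684, -0.103], TCP at [0.55, -0, 0.206] pointing down, gripper open.
Joint ranges: [-3.1, 3.1], [-0.76, 2.03], [0.27, 2.55], [-1.08, 4.22], [0.17, 2.65], [-2.57, 2.57]. Speed limits (rad/s): [2.79, 2.79, 3.14, 3.14, 3.14, 3.14].

### API

Orientations are given as [roll, pitch, yaw] about the fixed x, y, z axes, in that order (R = Rz(yaw) Ry(pitch) Rx(roll)).
In Python, from bench import * gives the robot as it stands. The module is installed in compiled form; this text tells all that it offers.
- The arm moves only by the tool apply_moves, never from a script. Its argument "commands" is a list of rows, each a list of 7 numbers: the turn, a rotation vector about the world's x, y, z in rad, then the shift along the world's x, y, z in m, then the opening in per cent of the stroke, from 0 (shut) to 100 (fully open). In form: [[ax, ay, az, x, y, z, jaw], ...]. A call has exactly 5 rows; each row is the pose to reach, as a shift and turn from the pose commanded when the call began; what a row does not reach only later rows make up. A row lasts 1/10 s, in which the tool goes at most 50 mm and 8.59 degrees, less where a joint would pass 70% of its speed; a pose out of reach is approached as far as the arm can. A call with a gripper value outside its range is refused whole. The fingers move at their own pace and stop on an object; the grip force is fixed at half the most. Time passes only in rows, so rows that repeat a pose let the fingers close, or fill a call up. It gives the time, the measured TCP pose, the force, the opening and the grip force at its end, in the units of the state.
- get_obs(): the state, without advancing time (a new reading comes with each control period).
- snapshot(name): name is "scene" or "side" or "wrist"; returns a dict with "pixels" (420x560x3 uint8, red, green, blue), "vertical_fov" (degrees; the focal length in pixels is half the picture's height over the tangent of half this angle, whatever the lens; pixels are square), "cx", "cy" (the principal point, pixels), "rvec" (rotation vector, rad) and "tvec" (3), from world to camera coordinates, as OpenCV has them. Camera axes: x right, y down, z forward; pixel columns grow to the right and rows downward; lengths in m; the calibration is good to about 2 mm. A picture is of the moment at which its call begins. There is no depth.
- close_job(): hands the job in; it is judged then, once.
Trained networks look in the newest picture that a camera, given by its name, has taken for a name from the list of things; names that differ only in an ending like _2 or _b are one class to them, and where a whole thing is asked for, a point or a joint stands for the part that bears it (a point fixed in the world has none). Each returns a list of dicts, best first, with "score" (0 to 1); they miss things now and then, are a little off and sometimes report something else, mostly with a low value. They report only what shows in the picture. A call takes as long as a camera call. They do not tell look-alikes from the thing itself.
- masks_of(camera, query): "mask" (420x560 bool, what is visible of it) and "extent" ([left, top, right, bottom] in pixels, round what is visible of it).
- place_of(camera, query): "pixel" ([column, row] in pixels: a listed point, or the origin of a listed thing).
The state is a dict: "time": time; "joint_positions": joint angles; "qvel": joint speeds; "joint_torque": joint torques, N m; "tool_pos": TCP position; "ee_rot": TCP orientation; "wrist_force": force on the tool from outside, world axes, zero at the start; "wrist_torque": the same for the moment, N m; "width": finger opening in m; "finger_force": force on a finger pad.
Only numpy, scipy, OpenCV 4.12 (cv2) and the standard library are available. Lean on these libraries where they do the work, as an engineer would, in place of code of your own. Each camera call takes 0.05 s, during which the arm holds its last target. There are 200 camera calls.

## Working session

There is one attempt and no reset: what is moved stays moved. The work goes in short steps, Python scripts to look and compute and a tool call to move; the robot and the scene stay as the last step left them, time stands still between calls to the robot, and variables do not carry over. Pictures are saved under pics/ and viewed, at most 10 in all, crops included, and the job is handed in when it is done.

Besides the shell and the picture viewer there is one more tool, called after "Call:" in YAML: its name, and indented under it one key for each argument. apply_moves: Moves the arm, as the interface text tells. Its arguments: {"type":"object","properties":{"commands":{"type":"array"}},"required":["commands"]}

```bash
mkdir -p pics
cat > h.py <<'E'
from bench import *
import numpy as np, cv2
def snap(c,save=None):
    s=snapshot(c)
    if save: cv2.imwrite('pics/'+save,cv2.cvtColor(s['pixels'],cv2.COLOR_RGB2BGR))
    return s
def cam(s):
    f=210/np.tan(np.radians(s['vertical_fov'])/2)
    return np.array([[f,0,s['cx']],[0,f,s['cy']],[0,0,1]]),cv2.Rodrigues(np.array(s['rvec'],float))[0],np.array(s['tvec'],float)
def ray(s,p):
    K,R,t=cam(s); d=R.T@np.linalg.solve(K,[p[0],p[1],1.]); return -R.T@t,d
def atz(s,p,z):
    o,d=ray(s,p); return o+d*(z-o[2])/d[2]
def proj(s,X):
    K,R,t=cam(s); q=K@(R@np.array(X,float)+t); return q[:2]/q[2]
def tri(obs):
    A=np.zeros((3,3));b=np.zeros(3)
    for s,p in obs:
        o,d=ray(s,p); d=d/np.linalg.norm(d); M=np.eye(3)-np.outer(d,d); A+=M;b+=M@o
    return np.linalg.solve(A,b)
E
python3 - <<'E'
from h import *
np.set_printoptions(precision=4,suppress=True)
S={c:snap(c,c+'0.png') for c in('scene','side','wrist')}
Z=dict(chamber_rim=.086,lid=0,handle_grip=.09,piston_edge=.052,mark_ring=.052,test_vial=.018,vial_red=0,vial_green=0,stamp=0,leak_tester=0)
for c in S:
    K,R,t=cam(S[c]);print(c,-R.T@t,R[2],K[0,0])
    for q,z in Z.items():
        for d in place_of(c,q)[:3]: print(c,q,round(d['score'],2),np.round(d['pixel'],1),atz(S[c],d['pixel'],z)[:2])
o=get_obs();print(o)
E
```

```text
scene [ 0.0738 -0.8993  0.8949] [ 0.3852  0.6859 -0.6174] 518.5443713597385
scene chamber_rim 0.95 [252.8 222.7] [ 0.5121 -0.0063]
scene chamber_rim 0.34 [188.2 185.5] [0.4332 0.2217]
scene lid 0.86 [191.7 185.2] [0.4811 0.3372]
scene lid 0.7 [206.7 220.6] [0.4527 0.159 ]
scene handle_grip 0.67 [288.1 277.9] [ 0.4893 -0.2168]
scene mark_ring 0.59 [272.9 264.6] [ 0.5    -0.1297]
scene mark_ring 0.15 [250.5 219. ] [0.5324 0.0476]
scene test_vial 0.61 [254.1 245.4] [ 0.5098 -0.0139]
scene vial_red 0.59 [253.9 165.9] [0.6929 0.3396]
scene vial_green 0.51 [263.8 181.2] [0.6797 0.2493]
scene stamp 0.67 [373.9 301.9] [ 0.6681 -0.3036]
scene leak_tester 0.8 [263.9 267.7] [ 0.5016 -0.0809]
side [-0.0583  0.9981  0.5405] [ 0.4978 -0.7879 -0.3624] 477.8343096072279
side chamber_rim 0.83 [302.8 204.1] [0.5053 0.0015]
side lid 0.88 [290.2 261.5] [0.4542 0.1457]
side lid 0.72 [236.8 297.3] [0.4667 0.3353]
side mark_ring 0.51 [329.8 203.1] [ 0.4883 -0.1207]
side vial_red 0.68 [308.7 187.8] [ 0.6694 -0.3261]
side vial_red 0.29 [304.8 201.2] [ 0.619  -0.2116]
side vial_green 0.77 [191.2 251.2] [0.684
[... 298 characters left out ...]
_grip 0.89 [219.3 416.4] [ 0.4904 -0.2182]
wrist piston_edge 0.47 [240.2 252.9] [ 0.5113 -0.0575]
wrist test_vial 0.88 [243.  192.7] [ 0.512  -0.0028]
wrist leak_tester 0.55 [242.1 254. ] [ 0.5074 -0.0789]
{'time': 1.65, 'joint_positions': array([-0.1031,  0.0872,  1.3707, -0.    ,  1.6836, -0.1031]), 'qvel': array([-0.0004,  0.0002,  0.0006, -0.0011,  0.0015,  0.0015]), 'joint_torque': array([  0.0003, -34.0026, -30.2588,   0.0718,   0.0238,  -0.    ]), 'tool_pos': array([0.55  , 0.    , 0.2055]), 'ee_rot': array([3.1415, 0.    , 1.5708]), 'wrist_force': array([-0.1588, -0.6782,  0.2621]), 'wrist_torque': array([ 0.0104, -0.0372, -0.0636]), 'finger_force': 0.0, 'width': 0.09388924513328527}
```

View pics/scene0.png

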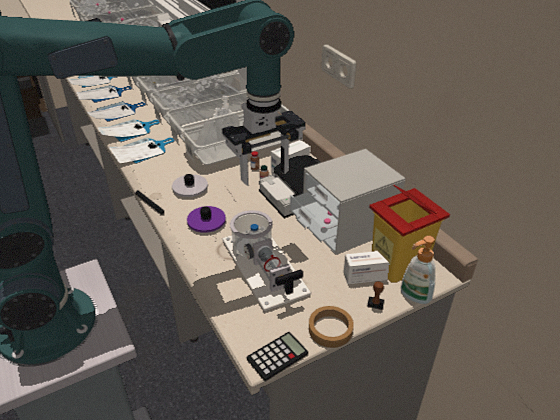

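View pics/side0.png

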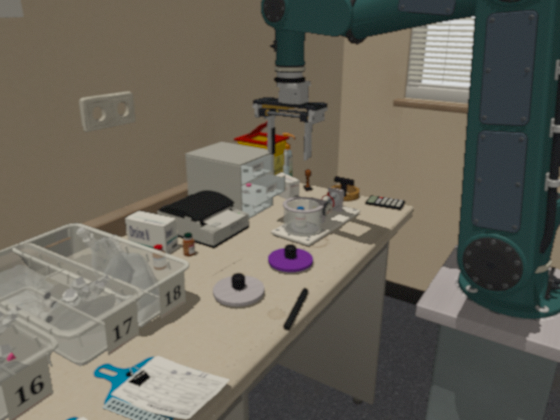

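The scene shows the silver lid at (191,185) in scene and (237,297) in side, so about (0.474, 0.336). The purple one at (207,220) is the decoy. The tester yaw is about -0.1 rad. I'm moving above the lid.

Call:
apply_moves:
  commands:
    - [0, 0, 0, -0.01, 0.04, 0, 100]
    - [0, 0, 0, -0.02, 0.08, 0, 100]
    - [0, 0, 0, -0.03, 0.125, 0, 100]
    - [0, 0, 0, -0.04, 0.17, 0, 100]
    - [0, 0, 0, -0.05, 0.215, 0, 100]

```text
time: 2.15
tool_pos: [0.4995, 0.2166, 0.2057]
ee_rot: [3.141, -0.0, 1.57]
wrist_force: [-0.2, -0.2, -0.2]
width: 0.094
finger_force: 0.0
```

Call:
apply_moves:
  commands:
    - [0, 0, 0, -0.005, 0.035, 0, 80]
    - [0, 0, 0, -0.015, 0.07, 0, 70]
    - [0, 0, 0, -0.022, 0.1, 0, 70]
    - [0, 0, 0, -0.026, 0.121, 0, 70]
    - [0, 0, 0, -0.026, 0.121, 0, 70]

```text
time: 2.65
tool_pos: [0.473, 0.3384, 0.2052]
ee_rot: [-3.141, -0.001, 1.575]
wrist_force: [1.0, -1.1, 0.4]
width: 0.0657
finger_force: 0.0
```

Run:
```python
from h import *
np.set_printoptions(precision=4,suppress=True)
s=snap('wrist','w1.png')
print(get_obs()['tool_pos'],get_obs()['ee_rot'],globals().get('grip_point_offset'))
for d in place_of('wrist','lid'): print(d,atz(s,d['pixel'],0))
for d in masks_of('wrist','lid'):
    m=d['mask'];print(d['score'],d['extent'])
    e=cv2.fitEllipse(max(cv2.findContours(m.astype(np.uint8),0,1)[0],key=len));print(e,atz(s,e[0],.012))
g=s['pixels'];
```

```text
[0.4736 0.3368 0.2052] [-3.1414  0.0006  1.5731] 0.0188
{'pixel': [258.6, 333.8], 'score': 0.93} [0.4498 0.1544 0.    ]
{'pixel': [274.3, 197.8], 'score': 0.68} [0.4687 0.3261 0.    ]
0.97 [220.2, 299.0, 297.6, 382.0]
((258.0682678222656, 310.3184814453125), (20.970863342285156, 77.23365783691406), 91.22516632080078) [0.4502 0.1935 0.012 ]
0.82 [227.5, 152.1, 325.1, 246.5]
((275.3040466308594, 199.00054931640625), (94.7642593383789, 97.36930084228516), 91.74956512451172) [0.4699 0.3273 0.012 ]
```

View pics/w1.png

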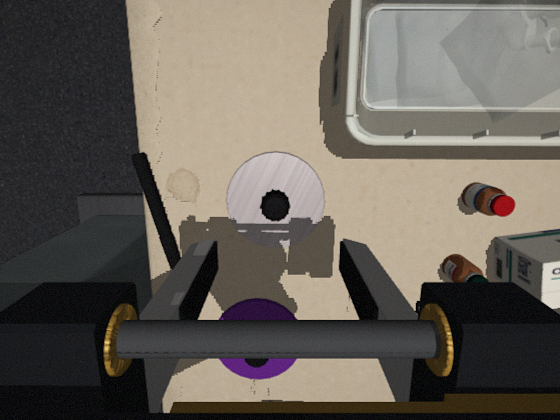

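The silver lid's disc is at about (275,199) and its knob at (275,205), giving a centre near (0.470, 0.328). The tray and vials are clear of the gripper, so I'm descending.

Call:
apply_moves:
  commands:
    - [0, 0, 0, -0.002, -0.005, -0.04, 60]
    - [0, 0, 0, -0.0035, -0.009, -0.08, 55]
    - [0, 0, 0, -0.0035, -0.009, -0.12, 55]
    - [0, 0, 0, -0.0035, -0.009, -0.145, 55]
    - [0, 0, 0, -0.0035, -0.009, -0.165, 55]

```text
time: 3.3
tool_pos: [0.47, 0.3247, 0.0382]
ee_rot: [-3.139, 0.002, 1.569]
wrist_force: [0.4, 0.5, -0.3]
width: 0.0517
finger_force: 0.0
```

Call:
apply_moves:
  commands:
    - [0, 0, 0, 0, 0, -0.01, 55]
    - [0, 0, 0, 0, 0, -0.018, 55]
    - [0, 0, 0, 0, 0, -0.018, 0]
    - [0, 0, 0, 0, 0, -0.018, 0]
    - [0, 0, 0, 0, 0, -0.018, 0]

```text
time: 3.8
tool_pos: [0.4714, 0.3275, 0.024]
ee_rot: [3.139, -0.001, 1.571]
wrist_force: [-1.4, -0.2, 0.1]
width: 0.0311
finger_force: 0.9
```

Call:
apply_moves:
  commands:
    - [0, 0, 0, 0, 0, 0, 0]
    - [0, 0, 0, 0, 0, 0, 0]
    - [0, 0, 0, 0, 0, 0.015, 0]
    - [0, 0, 0, 0, 0, 0.04, 0]
    - [0, 0, 0, 0, 0, 0.08, 0]

```text
time: 4.3
tool_pos: [0.4685, 0.3258, 0.1006]
ee_rot: [-3.136, 0.004, 1.571]
wrist_force: [-0.1, 0.5, -1.5]
width: 0.0272
finger_force: 30.0
```

Call:
apply_moves:
  commands:
    - [0, 0, 0, 0, 0, 0.04, 0]
    - [0, 0, 0, 0, -0.005, 0.07, 0]
    - [0, 0, 0, 0, -0.01, 0.09, 0]
    - [0, 0, 0, 0, -0.01, 0.09, 0]
    - [0, 0, 0, 0, -0.01, 0.09, 0]

```text
time: 4.8
tool_pos: [0.4704, 0.317, 0.1924]
ee_rot: [3.141, -0.0, 1.571]
wrist_force: [-0.4, -0.5, -3.3]
width: 0.0273
finger_force: 30.0
```

Run:
```python
from h import *
np.set_printoptions(precision=4,suppress=True)
S={c:snap(c,c+'1.png') for c in('scene','side','wrist')}
o=get_obs();print(o['tool_pos'],o['ee_rot'],o['width'])
P={}
for q in ('chamber_rim','lid','handle_grip','mark_ring','leak_tester','piston_edge'):
  for c in S:
    for d in place_of(c,q)[:2]: print(q,c,round(d['score'],2),np.round(d['pixel'],1),atz(S[c],d['pixel'],{'chamber_rim':.086,'handle_grip':.09,'mark_ring':.052,'lid':.17,'leak_tester':0,'piston_edge':.052}[q])[:2]); P.setdefault((q,c),d['pixel'])
for q in ('chamber_rim','lid','mark_ring','leak_tester'):
  try: print(q,tri([(S[c],P[q,c]) for c in('scene','side')]))
  except KeyError: pass
a=S['scene']['pixels'][190:330,200:340];b=S['side']['pixels'][160:260,250:390]
a=cv2.resize(a,(560,560),interpolation=2)
cv2.imwrite('pics/c1.png',a[:,:,::-1])
```

```text
[0.4695 0.3166 0.1901] [-3.1378  0.002   1.5709] 0.027139793597436332
chamber_rim scene 0.97 [251.1 220.6] [0.5123 0.0031]
chamber_rim side 0.7 [304.4 199.7] [ 0.5175 -0.028 ]
lid scene 0.8 [206.7 220.4] [ 0.381  -0.0414]
lid scene 0.59 [189.  138.2] [0.4836 0.3181]
lid side 0.97 [291.8 261.7] [0.2905 0.413 ]
lid side 0.9 [239.7 218. ] [0.4677 0.3168]
lid wrist 0.73 [278.4 242.6] [0.4697 0.3168]
handle_grip scene 0.65 [290.1 275. ] [ 0.4975 -0.2113]
handle_grip side 0.77 [347.1 185.1] [ 0.468  -0.1852]
mark_ring scene 0.45 [273.6 262.1] [ 0.5055 -0.1231]
mark_ring side 0.46 [328.9 203. ] [ 0.4907 -0.12  ]
leak_tester scene 0.98 [262.8 268.5] [ 0.4979 -0.082 ]
leak_tester side 0.82 [320.5 223.1] [ 0.4991 -0.0898]
chamber_rim [ 0.5066 -0.0077  0.0953]
lid [0.4484 0.1516 0.0055]
mark_ring [ 0.4992 -0.1268  0.0518]
leak_tester [ 0.4965 -0.0845  0.0027]
```

View pics/c1.png

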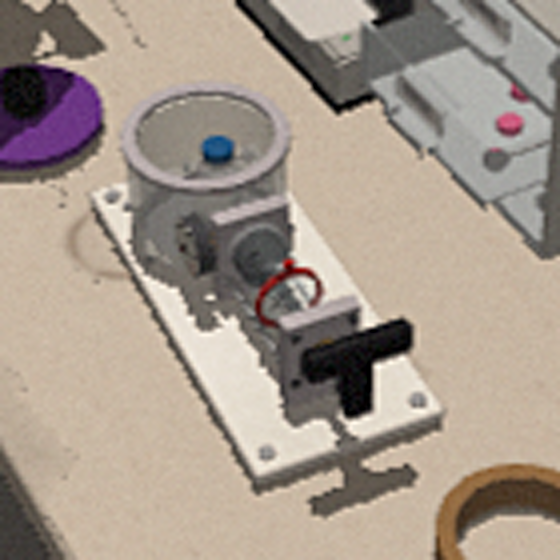

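View pics/wrist1.png

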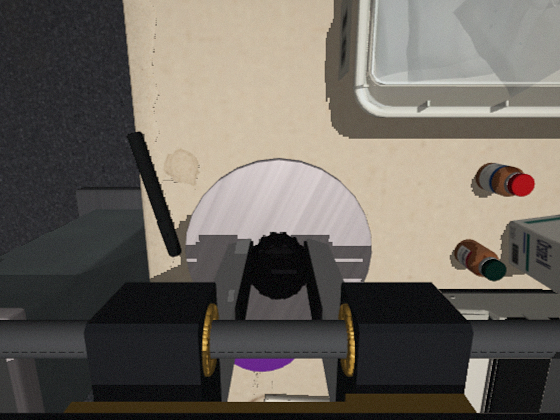

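Run:
```python
from h import *
from scipy.optimize import least_squares
np.set_printoptions(precision=4,suppress=True)
s=snap('scene'); w=snap('wrist')
px=lambda u,v:np.array([u/4+200-.4,v/4+190-.4])
C=[((.06,-.135,.014),px(441,406)),((-.06,-.135,.014),px(254,482)),((-.06,.135,.014),px(93,194))]
an=np.linspace(0,2*np.pi,200)
def W(p,X): c,sn=np.cos(p[2]),np.sin(p[2]); return np.array([p[0]+c*X[0]-sn*X[1],p[1]+sn*X[0]+c*X[1],X[2]])
def f(p,full=True):
    r=[]
    for X,u in C: r+=list(proj(s,W(p,X))-u)
    ci=np.array([proj(s,W(p,(.053*np.cos(a),.075+.053*np.sin(a),.086))) for a in an])
    l=px(122,83);h=px(291,191)
    r+=[ci[:,0].min()-l[0],ci[:,0].max()-h[0],ci[:,1].min()-l[1]]
    # handle bar ends top
    return np.array(r)
q=least_squares(f,[.5,-.08,-.1]); p=q.x
print(p,q.fun); print('rim',W(p,(0,.075,.086)),'handle',W(p,(0,-.138,.09)))
# ring travel: pixel of ring centre
for u in (px(290,297),np.array([273.6,262.1])):
    t=least_squares(lambda y:proj(s,W(p,(0,y[0],.052)))-u,[-.055]);print('ring y',t.x,t.fun)
t=least_squares(lambda y:proj(s,W(p,(0,y[0],.081)))-px(290,263),[-.055]);print('lug',t.x,t.fun)
```

```text
[ 0.5017 -0.0799 -0.0861] [ 1.0921  1.7263 -0.0175 -0.7769 -1.0174 -0.9006 -0.463   0.2778 -0.5453]
rim [ 0.5082 -0.0052  0.086 ] handle [ 0.4899 -0.2174  0.09  ]
ring y [-0.0473] [-0.6235  0.4032]
ring y [-0.0452] [-2.4792  1.6031]
lug [-0.049] [-0.3769  0.2486]
```

Call:
apply_moves:
  commands:
    - [0, 0, 0, 0.003, -0.025, 0, 0]
    - [0, 0, 0, 0.008, -0.065, 0, 0]
    - [0, 0, 0, 0.014, -0.11, 0, 0]
    - [0, 0, 0, 0.02, -0.155, 0, 0]
    - [0, 0, 0, 0.025, -0.2, 0, 0]

```text
time: 6.45
tool_pos: [0.4956, 0.1154, 0.1927]
ee_rot: [3.141, 0.0, 1.571]
wrist_force: [0.7, 0.2, -2.5]
width: 0.0271
finger_force: 30.0
```

Call:
apply_moves:
  commands:
    - [0, 0, 0, 0.005, -0.04, 0, 0]
    - [0, 0, 0, 0.009, -0.075, 0, 0]
    - [0, 0, 0, 0.012, -0.105, -0.01, 0]
    - [0, 0, 0, 0.0145, -0.121, -0.03, 0]
    - [0, 0, 0, 0.0145, -0.121, -0.055, 0]

```text
time: 6.95
tool_pos: [0.5113, -0.0066, 0.1383]
ee_rot: [3.138, 0.001, 1.567]
wrist_force: [0.8, 0.6, -2.6]
width: 0.0275
finger_force: 30.0
```

Call:
apply_moves:
  commands:
    - [0, 0, 0, 0, 0, 0, 0]
    - [0, 0, 0, 0, 0, 0, 0]
    - [0, 0, 0, 0, 0, 0, 0]
    - [0, 0, 0, 0, 0, 0, 0]
    - [0, 0, 0, 0, 0, 0, 0]

```text
time: 7.45
tool_pos: [0.5107, -0.0037, 0.1388]
ee_rot: [3.139, 0.0, 1.572]
wrist_force: [-0.6, -0.0, -2.6]
width: 0.0271
finger_force: 30.0
```

Run:
```python
from h import *
np.set_printoptions(precision=4,suppress=True)
S={c:snap(c) for c in('scene','side','wrist')}
o=get_obs();print(o['tool_pos'],o['ee_rot'],o['width'],o['wrist_force'])
for q in ('chamber_rim','lid'):
  for c in S:
    for d in place_of(c,q)[:2]: print(q,c,round(d['score'],2),np.round(d['pixel'],1),atz(S[c],d['pixel'],{'chamber_rim':.086,'lid':.115}[q])[:2])
a=cv2.resize(S['scene']['pixels'][150:290,190:330],(400,400),interpolation=2)
b=cv2.resize(S['side']['pixels'][140:260,240:360],(400,400),interpolation=2)
cv2.imwrite('pics/c2.png',np.hstack([a,b])[:,:,::-1])
```

```text
[ 0.5103 -0.0038  0.138 ] [3.1406 0.0001 1.5712] 0.027277650931598597 [ 0.0681 -0.7992 -1.9802]
chamber_rim scene 0.85 [251.6 221.8] [ 0.5112 -0.0018]
chamber_rim side 0.85 [302.8 202.6] [ 0.5106 -0.0076]
chamber_rim wrist 0.21 [276.6 241.8] [ 0.5095 -0.0144]
lid scene 0.97 [206.8 217.5] [0.409  0.0338]
lid scene 0.63 [253.7 213.4] [ 0.5149 -0.0076]
lid side 0.68 [290.8 260.7] [0.3458 0.3238]
lid side 0.56 [299.6 195.9] [0.5041 0.021 ]
lid wrist 0.98 [199.5   8.1] [0.4695 0.1236]
lid wrist 0.63 [277.7 244.1] [ 0.5102 -0.0056]
```

View pics/c2.png

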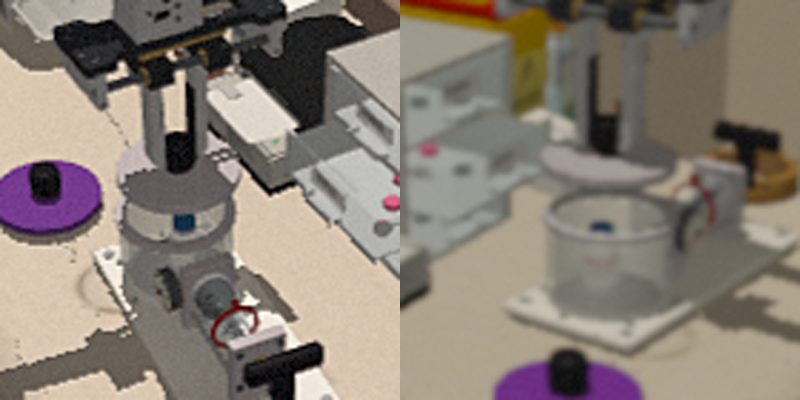

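Left (scene): the lid, centred at about (180,185), hangs level right over the rim. Right (side): the same, lid at (607,163) over rim at (610,210). I'm lowering it gently.

Call:
apply_moves:
  commands:
    - [0, 0, 0, 0, 0, -0.008, 0]
    - [0, 0, 0, 0, 0, -0.016, 0]
    - [0, 0, 0, 0, 0, -0.022, 0]
    - [0, 0, 0, 0, 0, -0.026, 0]
    - [0, 0, 0, 0, 0, -0.029, 0]

```text
time: 8.4
tool_pos: [0.5097, -0.004, 0.1076]
ee_rot: [-3.141, -0.0, 1.571]
wrist_force: [0.9, -0.2, -1.4]
width: 0.0269
finger_force: 30.0
```

Call:
apply_moves:
  commands:
    - [0, 0, 0, 0, 0, -0.002, 0]
    - [0, 0, 0, 0, 0, -0.004, 0]
    - [0, 0, 0, 0, 0, -0.005, 0]
    - [0, 0, 0, 0, 0, -0.006, 0]
    - [0, 0, 0, 0, 0, -0.006, 0]

```text
time: 8.9
tool_pos: [0.5098, -0.0036, 0.1029]
ee_rot: [-3.141, -0.001, 1.571]
wrist_force: [-2.4, 2.6, 1.3]
width: 0.0271
finger_force: 30.0
```

Call:
apply_moves:
  commands:
    - [0, 0, 0, 0, 0, -0.001, 0]
    - [0, 0, 0, 0, 0, -0.001, 0]
    - [0, 0, 0, 0, 0, -0.002, 0]
    - [0, 0, 0, 0, 0, -0.002, 0]
    - [0, 0, 0, 0, 0, -0.002, 0]

```text
time: 9.4
tool_pos: [0.5099, -0.0036, 0.1028]
ee_rot: [3.141, -0.0, 1.571]
wrist_force: [-5.6, 2.0, 8.9]
width: 0.027
finger_force: 30.0
```

Call:
apply_moves:
  commands:
    - [0, 0, 0, 0, 0, 0.001, 0]
    - [0, 0, 0, 0, 0, 0.002, 40]
    - [0, 0, 0, 0, 0, 0.002, 55]
    - [0, 0, 0, 0, 0, 0.002, 60]
    - [0, 0, 0, 0, 0, 0.002, 60]

```text
time: 9.9
tool_pos: [0.5103, -0.0043, 0.1023]
ee_rot: [3.141, 0.0, 1.571]
wrist_force: [0.2, -0.1, -0.9]
width: 0.0548
finger_force: 0.0
```

Call:
apply_moves:
  commands:
    - [0, 0, 0, 0, 0, 0, 60]
    - [0, 0, 0, 0, 0, 0.015, 60]
    - [0, 0, 0, 0, 0, 0.04, 60]
    - [0, 0, 0, 0, 0, 0.075, 60]
    - [0, 0, 0, 0, 0, 0.11, 60]

```text
time: 10.4
tool_pos: [0.5097, -0.0041, 0.213]
ee_rot: [-3.14, 0.0, 1.571]
wrist_force: [0.4, 0.2, -0.1]
width: 0.0565
finger_force: 0.0
```

Run:
```python
from h import *
np.set_printoptions(precision=4,suppress=True)
S={c:snap(c) for c in('scene','side','wrist')}
o=get_obs();print(o['tool_pos'],o['ee_rot'],o['width'],o['wrist_force'])
for c in S:
    for d in place_of(c,'lid')[:2]: print(c,round(d['score'],2),np.round(d['pixel'],1),atz(S[c],d['pixel'],.079)[:2])
a=cv2.resize(S['scene']['pixels'][190:290,200:300],(400,400),interpolation=2)
b=cv2.resize(S['side']['pixels'][160:240,260:340],(400,400),interpolation=2)
cv2.imwrite('pics/c3.png',np.hstack([a,b])[:,:,::-1])
```

```text
[ 0.5117 -0.0043  0.2157] [3.1349 0.0009 1.5707] 0.05654107786087952 [-0.3231  0.236  -0.8845]
scene 0.86 [204.  218.7] [0.4164 0.0759]
scene 0.64 [253.4 225.9] [ 0.5115 -0.0105]
side 0.78 [301.8 206.3] [0.5085 0.0009]
side 0.56 [290.1 260.4] [0.3819 0.2665]
wrist 0.96 [212.6  31. ] [0.4602 0.1382]
wrist 0.77 [270.9 200.4] [ 0.5078 -0.0053]
```

View pics/c3.png

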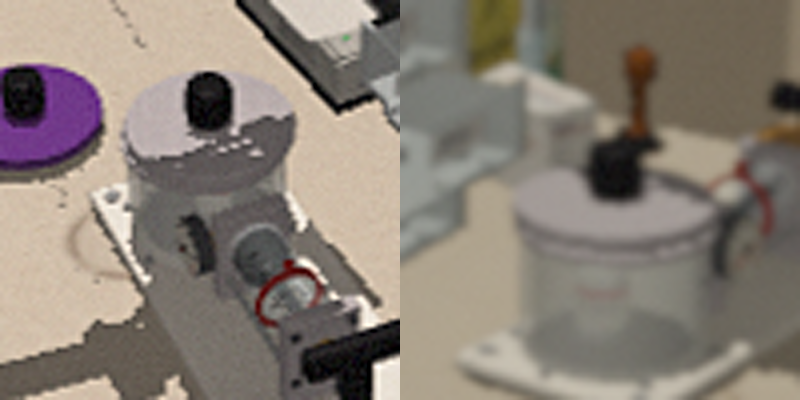

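The lid disc lies on the rim in both views: knob at (210,100) on the left and (612,165) on the right. Next I'm moving over the handle while turning +1.48 rad. I'll check the level numerically there.

Call:
apply_moves:
  commands:
    - [0, 0, 0.14, -0.002, -0.02, 0, 45]
    - [0, 0, 0.28, -0.004, -0.04, 0, 40]
    - [0, 0, 0.42, -0.006, -0.06, 0, 40]
    - [0, 0, 0.56, -0.008, -0.085, 0, 40]
    - [0, 0, 0.7, -0.01, -0.11, 0, 40]

```text
time: 11.2
tool_pos: [0.4989, -0.1145, 0.2102]
ee_rot: [-3.14, -0.003, 2.277]
wrist_force: [-0.3, 0.2, 0.1]
width: 0.0376
finger_force: 0.0
```

Call:
apply_moves:
  commands:
    - [0, 0, 0.14, -0.002, -0.02, 0, 40]
    - [0, 0, 0.28, -0.004, -0.04, 0, 40]
    - [0, 0, 0.42, -0.006, -0.06, 0, 40]
    - [0, 0, 0.56, -0.008, -0.085, 0, 40]
    - [0, 0, 0.7, -0.01, -0.1035, 0, 40]

```text
time: 11.7
tool_pos: [0.4889, -0.2183, 0.21]
ee_rot: [3.14, -0.004, 2.976]
wrist_force: [0.1, -0.2, 0.2]
width: 0.0378
finger_force: 0.0
```

Call:
apply_moves:
  commands:
    - [0, 0, 0.08, 0, 0, -0.02, 40]
    - [0, 0, 0.08, 0, 0, -0.04, 40]
    - [0, 0, 0.08, 0, 0, -0.04, 40]
    - [0, 0, 0.08, 0, 0, -0.04, 40]
    - [0, 0, 0.08, 0, 0, -0.04, 40]

```text
time: 12.2
tool_pos: [0.4903, -0.2175, 0.1731]
ee_rot: [-3.141, 0.001, 3.051]
wrist_force: [-0.0, 0.2, -0.2]
width: 0.0379
finger_force: 0.0
```

Run:
```python
from h import *
np.set_printoptions(precision=4,suppress=True)
S={c:snap(c,c+'4.png') for c in('scene','side','wrist')}
o=get_obs();print(o['tool_pos'],o['ee_rot'],o['width'],o['joint_positions'])
Z={'handle_grip':.09,'mark_ring':.052,'piston_edge':.052,'lid':.079}
for q in Z:
  for c in S:
    for d in place_of(c,q)[:2]: print(q,c,round(d['score'],2),np.round(d['pixel'],1),atz(S[c],d['pixel'],Z[q])[:2])
an=np.linspace(0,2*np.pi,200)
for c in S:
  for d in masks_of(c,'lid')[:2]:
    L=d['extent']; 
    pts=np.array([proj(S[c],(.5095+.053*np.cos(a),-.0038+.053*np.sin(a),z)) for a in an for z in(.086,.096)]+[proj(S[c],(.5095+.014*np.cos(a),-.0038+.014*np.sin(a),.126)) for a in an])
    print(c,np.round(L,1),'pred',pts.min(0),pts.max(0))
```

```text
[ 0.4905 -0.2176  0.1736] [-3.1408  0.0018  3.0511] 0.03773813129311298 [-0.5233  0.0644  1.458   0.0001  1.6173 -2.0035]
handle_grip scene 0.8 [289.8 274.6] [ 0.4976 -0.21  ]
handle_grip side 0.47 [327.9 201.7] [ 0.4544 -0.0398]
handle_grip side 0.46 [344.5 180.7] [ 0.4909 -0.2164]
handle_grip wrist 0.65 [280.4 216.2] [ 0.4919 -0.2155]
mark_ring scene 0.41 [272.  265.3] [ 0.497  -0.1307]
mark_ring side 0.62 [327.6 203.3] [ 0.4927 -0.116 ]
mark_ring wrist 0.87 [382.2 200.4] [ 0.4959 -0.1262]
piston_edge scene 0.24 [256.  165.6] [0.6632 0.266 ]
piston_edge side 0.65 [189.4 254.1] [0.6072 0.3187]
lid scene 0.94 [205.5 220.7] [0.4165 0.0667]
lid scene 0.69 [254.5 226.4] [ 0.5129 -0.0135]
lid side 0.89 [301.3 205.8] [ 0.5113 -0.0013]
lid side 0.78 [288.4 258.9] [0.3881 0.2629]
lid wrist 0.72 [544.9 209.2] [ 0.5079 -0.004 ]
scene [232.3 206.7 275.1 241.6] pred [229.6588 206.1592] [272.8231 236.4602]
scene [185.5 203.8 231.1 229.9] pred [229.6588 206.1592] [272.8231 236.4602]
side [266.2 241.6 312.6 273. ] pred [281.9639 186.758 ] [323.1249 210.9811]
```

View pics/wrist4.png

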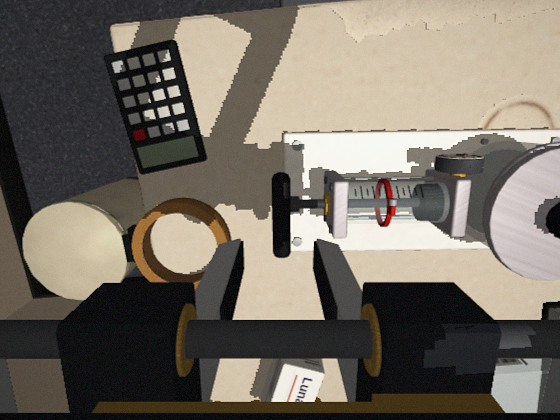

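The wrist view shows the handle bar at (281,215) centred between the fingers, the red ring at (386,202), the piston edge near column 413, and the lid level on the chamber. Descending to grip the bar.

Call:
apply_moves:
  commands:
    - [0, 0, 0, 0.001, 0, -0.03, 40]
    - [0, 0, 0, 0.001, 0.001, -0.06, 40]
    - [0, 0, 0, 0.001, 0.001, -0.085, 40]
    - [0, 0, 0, 0.001, 0.001, -0.1, 40]
    - [0, 0, 0, 0.001, 0.001, -0.103, 40]

```text
time: 13.6
tool_pos: [0.4897, -0.2158, 0.0673]
ee_rot: [3.14, -0.004, 3.051]
wrist_force: [-0.1, -0.5, 0.6]
width: 0.0376
finger_force: 0.0
```

Call:
apply_moves:
  commands:
    - [0, 0, 0, 0, 0, 0, 40]
    - [0, 0, 0, 0, 0, 0, 0]
    - [0, 0, 0, 0, 0, 0, 0]
    - [0, 0, 0, 0, 0, 0, 0]
    - [0, 0, 0, 0, 0, 0, 0]

```text
time: 14.1
tool_pos: [0.4918, -0.2157, 0.0707]
ee_rot: [3.14, 0.002, 3.052]
wrist_force: [0.4, 3.4, 2.9]
width: 0.0139
finger_force: 30.0
```

```bash
cat > m.py <<'E'
from h import *
import sys
np.set_printoptions(precision=4,suppress=True)
s=snap('wrist','m%s.png'%sys.argv[1]);o=get_obs();print(o['tool_pos'],o['ee_rot'],o['width'],o['wrist_force'],o['finger_force'])
a=np.array([.5095,-.0038]);u=np.array([-.0933,-.9956])
for q,z in(('mark_ring',.052),('piston_edge',.052),('handle_grip',.09)):
  for d in place_of('wrist',q)[:1]:
    p=atz(s,d['pixel'],z)[:2];print(q,round(d['score'],2),np.round(d['pixel'],1),'tester y',.075-(p-a)@u)
for y in(-.018,-.048,-.084): print(y,proj(s,[*(a+u*(.075-y)),.052]))
cv2.imwrite('pics/z%s.png'%sys.argv[1],cv2.resize(s['pixels'][130:280,290:490],(800,600),interpolation=2)[:,:,::-1])
E
python3 m.py 1
```

```text
[ 0.4918 -0.2157  0.0707] [3.1401 0.0019 3.0516] 0.013870930483995956 [0.3302 3.999  5.0987] 29.989339113235474
mark_ring 0.81 [426.9 241.3] tester y -0.048907888631467736
handle_grip 0.76 [277.8 270.8] tester y -0.13742662912560244
-0.018 [479.0289 240.6142]
-0.048 [428.5457 240.422 ]
-0.084 [367.8933 240.191 ]
```

Width is 13.9 mm, so the bar is held. Pulling about 30 mm.

Call:
apply_moves:
  commands:
    - [0, 0, 0, -0.0005, -0.005, 0, 0]
    - [0, 0, 0, -0.0011, -0.012, 0, 0]
    - [0, 0, 0, -0.0018, -0.019, 0, 0]
    - [0, 0, 0, -0.0024, -0.025, 0, 0]
    - [0, 0, 0, -0.0028, -0.03, 0, 0]

```text
time: 14.8
tool_pos: [0.4896, -0.2448, 0.0706]
ee_rot: [3.138, 0.003, 3.052]
wrist_force: [2.2, 7.8, 6.1]
width: 0.0137
finger_force: 30.0
```

Call:
apply_moves:
  commands:
    - [0, 0, 0, 0, 0, 0, 0]
    - [0, 0, 0, 0, 0, 0, 0]
    - [0, 0, 0, 0, 0, 0, 0]
    - [0, 0, 0, 0, 0, 0, 0]
    - [0, 0, 0, 0, 0, 0, 0]

```text
time: 15.3
tool_pos: [0.4896, -0.2449, 0.0706]
ee_rot: [3.139, 0.003, 3.052]
wrist_force: [1.1, 6.7, 4.8]
width: 0.0134
finger_force: 30.0
```

```bash
python3 m.py 2
```

```text
[ 0.4896 -0.2449  0.0706] [3.1389 0.0028 3.052 ] 0.013976408550603645 [1.997  6.3262 4.872 ] 29.986418187618256
handle_grip 0.69 [277.5 270. ] tester y -0.1668722161881041
-0.018 [528.1982 240.0338]
-0.048 [477.8058 239.836 ]
-0.084 [417.2402 239.5982]
```

View pics/z2.png

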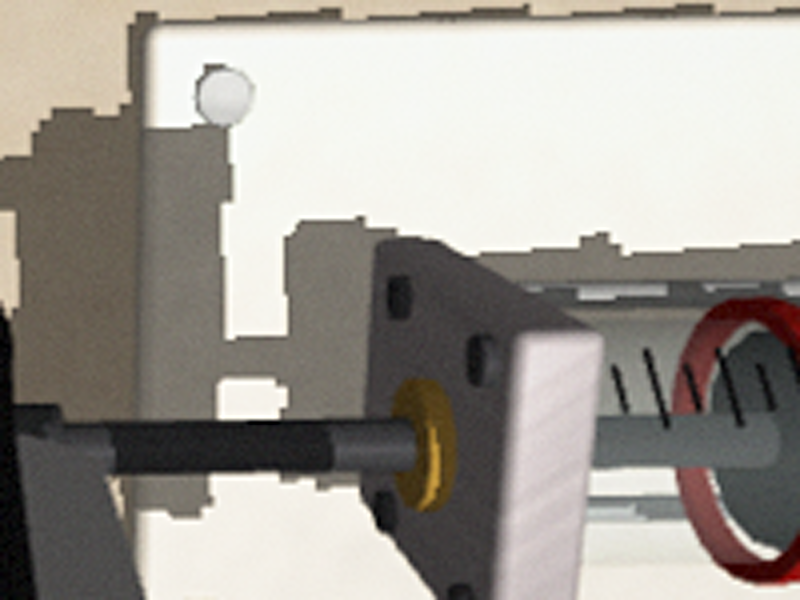

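The crop shows the red ring at about (690–800, 300–580), with the piston's grey face just inside it, so it is close to the mark. I'll fit ring and piston in the same frame.

```bash
cat > r.py <<'E'
from h import *
from scipy.optimize import least_squares
np.set_printoptions(precision=4,suppress=True)
a=np.array([.5095,-.0038]);u=np.array([-.0933,-.9956]);n=np.array([.9956,-.0933])
an=np.linspace(0,2*np.pi,120)
def circ(s,y,r,dx=0,dz=0): return np.array([proj(s,[*(a+u*(.075-y)+n*(dx+r*np.cos(t))),.052+dz+r*np.sin(t)]) for t in an])
def redmask(s):
    h=cv2.cvtColor(s['pixels'],cv2.COLOR_RGB2HSV)
    return (((h[...,0]<8)|(h[...,0]>172))&(h[...,1]>120)&(h[...,2]>50)).astype(np.uint8)
G={}
for c in('wrist','scene','side'):
    s=snap(c);G[c]=s;e=proj(s,[*(a+u*.123),.052]).astype(int);m=redmask(s);k=np.zeros_like(m)
    w=40 if c=='wrist' else 14
    k[max(e[1]-w,0):e[1]+w,max(e[0]-w,0):e[0]+w]=1;m*=k
    v,x=np.nonzero(m)
    L=np.array([x.min(),v.min(),x.max()+1,v.max()+1])-.5
    def f(p):
        P=np.vstack([circ(s,p[0]-.002,.0205,p[1],0),circ(s,p[0]+.002,.0205,p[1],0)]);q=np.r_[P.min(0),P.max(0)]-L
        return q[[0,2,3]]
    r=least_squares(f,[-.048,0]);print(c,len(v),L,'ring y',r.x,r.fun)
s=G['wrist'];im=s['pixels'];e=proj(s,[*(a+u*.123),.052]).astype(int)
y0=e[1]-40;x0=min(e[0]-40,480)
A=cv2.resize(im[y0:y0+80,x0:x0+80],(400,400),interpolation=2)
b=cv2.resize(G['scene']['pixels'][240:290,248:298],(400,400),interpolation=2)
cv2.imwrite('pics/c5.png',np.hstack([A,b])[:,:,::-1]);print(x0,y0)
for y in(-.0445,-.0465,-.0485): P=circ(s,y,.0165);print(y,'piston extents',((P.min(0)-[x0,y0])*5).round(),((P.max(0)-[x0,y0])*5).round())
for y in(-.0505,-.0485,-.0465): P=circ(s,y,.0205);print(y,'ring outer',((P.min(0)-[x0,y0])*5).round(),((P.max(0)-[x0,y0])*5).round())
E
python3 r.py
```

```text
wrist 1088 [459.5 203.5 513.5 275.5] ring y [-0.044   0.0002] [ 3.2951 -2.7083 -0.1074]
scene 57 [263.5 254.5 279.5 270.5] ring y [-0.0455  0.0013] [-0.3442  0.3472 -0.0125]
side 17 [326.5 192.5 333.5 205.5] ring y [-0.0757  0.0098] [-2.9919  2.9467 -0.2023]
437 199
-0.0445 piston extents [157.  65.] [322. 345.]
-0.0465 piston extents [142.  65.] [304. 345.]
-0.0485 piston extents [126.  65.] [286. 345.]
-0.0505 ring outer [95. 31.] [290. 380.]
-0.0485 ring outer [110.  31.] [309. 380.]
-0.0465 ring outer [125.  31.] [327. 380.]
```

View pics/c5.png

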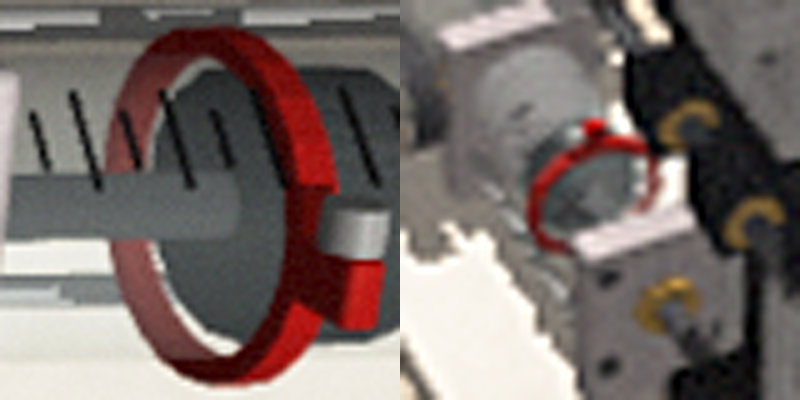

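Run:
```python
from h import *
s=snap('wrist');im=s['pixels'].astype(int)
for r in (215,219,223,227,231,233,249,251,253,257,261,265):
    print(r,' '.join('%d/%d'%(im[r,c,0],im[r,c,1]) for c in range(454,500)))
```

```text
215 123/123 128/126 124/123 125/126 126/125 126/127 124/124 112/103 84/47 79/43 83/45 88/45 95/50 98/48 92/45 93/41 95/46 111/84 125/121 119/121 100/100 56/59 36/41 42/47 41/45 39/41 41/43 39/41 39/47 38/44 40/40 54/23 60/17 54/0 53/4 64/5 100/15 122/15 122/20 117/10 120/16 124/16 115/16 79/35 48/44 46/49
219 135/138 133/131 135/136 132/136 134/135 126/119 94/61 92/52 89/48 99/55 106/58 104/54 102/55 109/60 93/52 48/36 26/22 47/49 48/53 43/46 48/50 47/51 48/51 43/49 49/53 49/54 44/48 49/54 51/53 50/51 47/52 49/52 45/47 24/30 14/8 42/9 60/9 74/8 117/10 152/17 149/18 150/22 149/21 150/15 153/14 131/37
223 100/100 144/146 144/144 139/141 128/121 100/63 89/52 46/31 23/20 81/43 119/64 113/57 117/60 127/94 136/133 92/93 22/26 20/18 41/44 51/53 52/56 51/54 58/61 57/57 51/56 31/36 17/12 37/38 53/58 50/54 56/58 53/52 54/57 53/55 37/44 15/16 29/6 61/18 57/11 87/13 136/20 156/26 146/18 149/22 150/19 146/20
227 33/34 104/111 150/151 138/135 111/84 97/54 107/57 118/62 75/38 23/18 90/49 128/64 136/100 125/123 65/70 56/61 63/66 45/47 13/13 36/37 60/63 62/67 61/64 59/60 62/62 66/69 52/54 9/8 31/30 6
[... 1828 characters left out ...]
/76 67/75 67/62 56/7 58/6 58/8 60/13 64/15 54/1 59/5 59/9
261 240/238 238/235 238/237 238/236 239/237 238/236 236/236 238/238 216/210 115/82 105/67 114/72 123/71 123/71 123/73 122/72 122/72 150/107 204/187 227/221 158/156 79/82 58/63 71/74 65/68 69/73 67/70 67/70 67/70 70/72 68/72 68/71 67/69 65/70 68/74 68/71 64/50 61/8 53/0 56/7 115/19 172/24 185/29 181/22 178/23 139/12
265 229/227 229/228 229/228 233/232 229/228 230/229 228/229 230/229 230/231 234/235 212/208 111/74 108/66 104/66 112/69 114/71 116/69 117/68 118/72 112/67 135/97 200/182 238/233 220/218 141/142 124/122 96/99 60/61 57/61 51/57 59/66 64/68 63/66 61/53 59/20 59/12 56/3 53/8 81/7 141/14 185/27 179/24 173/19 174/22 176/18 179/25
```

Run:
```python
from h import *
from scipy.optimize import least_squares
np.set_printoptions(precision=4,suppress=True)
a=np.array([.5095,-.0038]);u=np.array([-.0933,-.9956]);n=np.array([.9956,-.0933])
an=np.linspace(0,2*np.pi,241); s=snap('wrist'); K,R,t=cam(s)
def cols(y,r,dx,dz,rows,side):
    X=np.array([[*(a+u*(.075-y)+n*(dx+r*np.cos(k))),.052+dz+r*np.sin(k)] for k in an])
    q=(K@(R@X.T+t[:,None])).T;q=q[:,:2]/q[:,2:]
    out=[]
    for v in rows:
        i=np.nonzero((q[:-1,1]-v)*(q[1:,1]-v)<=0)[0]
        if len(i)==0: out.append(470.);continue
        x=[q[j,0]+(v-q[j,1])/(q[j+1,1]-q[j,1]+1e-12)*(q[j+1,0]-q[j,0]) for j in i]
        out.append(min(x) if side<0 else max(x))
    return np.array(out)
D={'pis':{215:474.7,223:469.3,227:467.7,231:467.6,249:468.7,251:469.4,253:470,257:471.5,261:474.6,265:479.7},
'out':{215:461.4,219:459.7,223:458.6,227:457.7,231:457.6,249:458.6,251:459.2,253:459.6,257:461,261:462.5,265:464.5},
'far':{215:470.7,249:466.8,251:467.2,253:467.7,257:469.2,261:471,265:474},
'inn':{215:484.7,249:493,251:492.9,253:492.5,257:491.2,261:490,265:487.5}}
def f(p,use=('pis','out','far','inn')):
    yr,yp,rp,ro,ri,dx,dz=p
    M={'pis':(yp,rp,-1),'out':(yr-.002,ro,-1),'far':(yr+.002,ri,-1),'inn':(yr-.002,ri,1)}
    return np.concatenate([cols(M[k][0],M[k][1],dx,dz,list(D[k]),M[k][2])-np.array(list(D[k].values())) for k in use]+[[(dz)/.002,(ro-.021)/.001]])
for rp in(None,.0165,.016):
    if rp is None: q=least_squares(f,[-.048,-.047,.0165,.021,.0185,0,0],x_scale=.001,loss='soft_l1')
    else: q=least_squares(lambda p:f(np.r_[p[:2],rp,p[2:]]),[-.048,-.047,.021,.0185,0,0],x_scale=.001,loss='soft_l1')
    print(q.x,q.cost,'more travel',q.x[1]-q.x[0]);print(q.fun.round(1))
```

```text
[-0.0477 -0.0458  0.0157  0.0205  0.0182 -0.0004 -0.0002] 1.7881345743918613 more travel 0.001872008457134526
[ 0.2  0.2  0.5 -0.2 -0.2 -0.3 -0.2  0.2 -0.1 -0.1  0.3  0.2  0.1  0.2
 -0.2 -0.3 -0.4 -0.3 -0.4 -0.1  0.1  0.2 -0.3 -0.2 -0.1 -0.   0.3  0.3
  1.4  0.2  0.  -0.   0.1 -0.4 -0.4 -0.1 -0.5]
[-0.0474 -0.045   0.0205  0.0183 -0.0003 -0.0007] 2.5263697668217766 more travel 0.0024563409406555964
[-0.4  0.3  0.7  0.   0.1 -0.   0.1  0.4 -0.2 -1.1  0.2  0.2  0.1  0.2
 -0.2 -0.2 -0.4 -0.3 -0.3 -0.1  0.2  0.1 -0.3 -0.2 -0.1 -0.   0.3  0.3
  1.4  0.3  0.  -0.   0.1 -0.4 -0.5 -0.3 -0.5]
[-0.0476 -0.0455  0.0205  0.0183 -0.0004 -0.0005] 1.911122750133343 more travel 0.0020735764356269795
[-0.   0.2  0.5 -0.1 -0.1 -0.2 -0.1  0.3 -0.1 -0.4  0.2  0.2  0.1  0.2
 -0.2 -0.2 -0.4 -0.3 -0.3 -0.1  0.2  0.1 -0.3 -0.2 -0.1 -0.   0.3  0.3
  1.4  0.3  0.  -0.   0.1 -0.4 -0.5 -0.2 -0.5]
```

Call:
apply_moves:
  commands:
    - [0, 0, 0, -0.0001, -0.001, 0, 0]
    - [0, 0, 0, -0.0002, -0.0019, 0, 0]
    - [0, 0, 0, -0.0002, -0.0019, 0, 0]
    - [0, 0, 0, -0.0002, -0.0019, 0, 0]
    - [0, 0, 0, -0.0002, -0.0019, 0, 0]

```text
time: 16.25
tool_pos: [0.4894, -0.2466, 0.0706]
ee_rot: [3.138, 0.003, 3.052]
wrist_force: [1.9, 7.0, 5.8]
width: 0.0137
finger_force: 30.0
```

Run:
```python
from h import *
s=snap('wrist');im=s['pixels'].astype(int);o=get_obs();print(o['tool_pos'],o['width'],o['finger_force'],o['wrist_force'])
for r in (215,223,227,231,249,251,253,257,261,265):
    print(r,' '.join('%d/%d'%(im[r,c,0],im[r,c,1]) for c in range(458,486)))
print([ (r,int(np.nonzero((im[r,480:510,0]-im[r,480:510,1])>35)[0][0]+480)) for r in (249,251,253,257,261,265)])
```

```text
[ 0.48945151 -0.24657198  0.07062807] 0.0137615662243295 29.985536634922028 [1.46531887 7.20315484 5.7902695 ]
215 125/127 128/126 125/126 126/125 126/127 124/118 98/77 79/38 84/44 80/42 97/51 97/47 98/49 97/50 100/51 99/61 90/82 62/67 35/37 38/45 41/41 43/45 41/42 41/45 40/45 34/41 40/45 44/43
223 147/147 138/141 135/132 110/91 93/50 90/54 44/26 25/18 84/46 119/61 110/63 81/59 51/56 53/56 47/48 22/23 19/17 41/44 51/56 53/60 49/54 60/60 57/64 53/59 34/38 10/10 36/36 54/60
227 106/108 149/151 130/120 99/60 101/58 116/64 118/62 75/42 28/20 63/47 64/62 59/61 58/60 63/66 63/64 60/65 48/51 4/9 35/41 59/61 60/65 59/65 60/61 57/60 58/64 47/52 9/4 32/36
231 30/31 90/81 124/94 111/69 114/66 130/73 130/71 134/78 102/60 7/7 32/35 63/67 64/68 65/69 66/69 63/67 64/69 47/50 11/9 33/35 61/65 61/67 62/67 65/67 61/66 62/65 53/58 24/27
249 236/235 239/239 233/229 173/150 117/74 122/78 141/88 139/86 141/88 128/82 99/81 75/83 76/85 76/82 74/79 73/81 73/79 72/81 77/82 75/84 80/85 76/81 74/79 71/73 76/84 75/80 76/79 76/82
251 237/237 238/237 242/243 222/218 129/90 120/79 126/77 137/84 140/86 139/85 127/84
[... 254 characters left out ...]
2 70/75 76/83 76/80 74/75 75/78 73/78
257 130/135 128/132 130/137 132/137 126/130 123/109 112/69 111/71 124/79 126/75 127/79 131/81 119/76 87/72 60/69 70/76 73/76 72/76 67/74 67/72 68/71 68/74 67/73 70/76 72/77 66/71 70/72 68/72
261 238/235 237/236 236/234 237/236 236/235 236/236 228/222 171/153 104/63 112/73 113/66 124/72 126/77 123/71 125/74 117/74 97/75 72/72 68/72 72/75 67/69 63/67 68/76 68/71 65/68 64/68 68/72 67/73
265 230/229 230/229 231/229 229/229 230/230 228/226 229/227 230/231 226/221 169/147 114/81 99/58 107/66 117/74 110/65 115/68 112/67 118/68 120/70 108/65 97/85 114/111 95/99 62/63 52/57 58/59 63/68 59/60
[(249, 497), (251, 497), (253, 496), (257, 495), (261, 494), (265, 491)]
```

```bash
python3 -c "
from bench import *
print(close_job())"
```

```text
the job is handed in; nothing more can be done
None
```

The job is handed in at about 16 s: the lid sits level in the chamber rim and is released, and the gripper is still holding the T-handle, with the piston edge in line with the red ring to within about half a millimetre by my fit. I did not see the judge's verdict.

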